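# Clip a turned rod into the polishing jig

## Task

Take the dark wooden rod from its notched rest and clip it into the holding jig for polishing: push it down past the sprung jaws of both steel clips until it sits fully home in both, roughly centred, with both jaws snapped shut over it. Let go of it, and leave the other things on the bench where they are.

Things in the scene. Friction and masses are not known exactly. Their poses are not given: they have to be found in the camera images.
- rod_center (a point): Centre of the loose dark wooden rod: round, 16 mm in diameter, 240 mm long, about 45 g, a thin brass band at each end (both ends alike). The rod's axis is this point's own y axis; roll about it means nothing. At the start it lies in the rest, its axis 36 mm above the bench.
- rest: Low fixed wooden rest that holds the rod at the start: board 60 x 170 x 8 mm (x, y, height), with two notched blocks 50 mm wide (x), 18 mm thick (y) and 48 mm high, at y = -70 and +70 mm; between them the rod is free above the board. Origin: centre of the underside, on the bench; the rod lies along its y axis.
- jig: Holding jig, fixed to the bench: wooden base 90 x 230 x 20 mm (x, y, height) with two steel fork clips, 24 mm wide along y, at y = -75 and +75 mm; 120 mm free between them. Origin: centre of the base's underside, z up. Each clip has a saddle (top 40 mm above the bench), a fixed prong on its +x side and a sprung jaw hinged low on its -x side.
- jig_mouth (a point): Where the centre of a rod laid in the clips' open mouths, not yet pushed, rests: midway between the clips, 73 mm above the bench. Axes as the jig's. In each mouth the prong is upright and the jaw slopes; both flare at the top to 30 mm apart (rims 84 mm above the bench at the jaw, 89 mm at the prong), narrowing to a neck of 10 mm, 60 mm above the bench.
- jig_seat (a point): Where the rod's centre is when seated: midway between the clips, 48 mm above the bench (rod's top then 56 mm). Axes: the jig's; the rod lies along y. Pushing it down takes roughly 3 to 5 N per clip. Push between the clips (outside them the rod tips up; a gripper does not fit down inside a clip): midway works on both, nearer a clip mostly on that one.
- jaw_a (a joint): Sprung jaw of the clip at the jig's y = -75 mm, rad: 0 shut, grows as it swings out towards -x (up to 0.6) while the rod passes; it snaps back by itself.
- jaw_b (a joint): The same for the clip at y = +75 mm.
- jar: Bystander: small closed jar, 60 mm across, 75 mm high, standing. Origin: centre of its underside.
- mug: Bystander: white mug, 76 mm across, 85 mm high, standing. Origin: centre of its underside.
- screwdriver: Bystander: screwdriver lying on the bench. Origin: under its middle.
There are look-alikes about, which are no part of the job. Of the things shaped like the part that bears rod_center, the dark wooden one is meant.

How it is judged:
By the outcome, as a careful person would: the job done as asked, in the order asked, and still so for the second after the job is handed in, with the robot touching nothing.
It also fails if it takes over 54 s, if anything falls off the work surface, if the arm or the gripper's body presses on something with over 40 N, if the wrist force passes 120 N, or if a joint passes its speed limit or range.

## Robot

A 7-joint arm with a two-finger parallel gripper is mounted at the origin on the work surface. World frame = base frame: x ahead of the robot, y to its left, z up, the work surface at z = 0. Lengths are in m, angles in rad, forces in N, time in s.
With the tool pointing down it reaches from about 0.4 to 0.85 m from the base axis. Payload 4.5 kg.
Tool frame: the origin (TCP) lies at the very end of the fingers, on their centre line; the grasp point (between the pads) lies 19 mm behind it; z points along the fingers, y is the line along which they close (so a half turn about z gives the same grasp; the last joint's range is limited). The gripper opens to 88 mm and grips with 3 to 60 N. Pads are 18 mm wide; open, the fingers measure 123 mm over their backs; the gripper's body (75 mm by 187 mm) begins 45 mm behind the grasp point.
Start: joints at [1.193, 0.689, -0.195, 1.565, 0.157, 0.902, -0.215], TCP at [0.25, -0.573, 0.239] pointing down, gripper open.
Joint ranges: [-3.01, 3.01], [-0.46, 2.08], [-1.47, 1.51], [0.13, 2.56], [-1, 4.14], [0.04, 2.09], [-2.66, 2.66]. Speed limits (rad/s): [2.57, 2.57, 3.14, 3.14, 3.14, 3.14, 3.14].

## Interface

Orientations are given as a unit quaternion [x, y, z, w].
In Python, from plant import r gives the robot as it stands. The module is installed in compiled form; this text tells all that it offers.
- The arm moves only by the tool step_arm, never from a script. Its argument "increments" is a list of rows, each a list of 2 entries, a list of its own where there are three numbers: the shift along the world's x, y, z in cm, then the turn, a rotation vector about the world's x, y, z in degrees. A call has exactly 10 rows; each row shifts and turns the commanded pose from where the row before left it; what a row does not reach is not made up. A row lasts 1/10 s, in which the tool goes at most 50 mm and 8.59 degrees, less where a joint would pass 70% of its speed; a pose out of reach is approached as far as the arm can. A call is refused whole if a number of a shift passes 5 or a number of a turn 8.59, either way. A call with a gripper value outside its range is refused whole. "fingers" is the opening, from 0 (shut) to 1 (fully open), set as the call begins (left out, the last holds). The fingers move at their own pace and stop on an object; "grip_force" is the grip in N (left out, the last holds). Time passes only in rows, so rows that do not move let the fingers close, or fill a call up. It gives the time, the measured TCP pose, the force, the opening and the grip force at its end, in the units of the state.
- r.get_state(): the state, without advancing time (a new reading comes with each control period).
- r.snapshot(name): name is "scene" or "top"; returns (picture, depth): 384x512x3 uint8, red, green, blue; 384x512 float32, m along the optical axis (not along the pixel's ray), 0 where there is no reading.
- r.calibration(name): a dict with "fov_y" (degrees; the focal length in pixels is half the picture's height over the tangent of half this angle, whatever the lens; pixels are square), "cx", "cy" (the principal point, pixels), "k1" (the pictures are not rectified: a ray, as slopes to the right and down, at radius r is drawn at 1 + k1 r^2 times it, then the intrinsics apply), "R" (3x3) and "t" (3): a world point X has camera coordinates R X + t. Camera axes: x right, y down, z forward; pixel columns grow to the right and rows downward; lengths in m; the calibration is good to about 2 mm. A picture is of the moment at which its call begins. calibration takes no time and is no camera call.
- r.finish_job(): hands the job in; it is judged then, once.
The state is a dict: "clock": time; "q": joint angles; "qd": joint speeds; "joint_torque": joint torques, N m; "tool_pos": TCP position; "eef_rot": TCP orientation; "contact_force": force on the tool from outside, world axes, zero at the start; "moment": the same for the moment, N m; "opening": opening from 0.0 (shut) to 1.0 (fully open); "finger_force": force on a finger pad.
Only numpy, scipy, OpenCV 4.12 (cv2) and the standard library are available. Lean on these libraries where they do the work, as an engineer would, in place of code of your own. Each camera call takes 0.05 s, during which the arm holds its last target. There are 200 camera calls.

## Working session

There is one attempt and no reset: what is moved stays moved. The work goes in short steps, Python scripts to look and compute and a tool call to move; the robot and the scene stay as the last step left them, time stands still between calls to the robot, and variables do not carry over. Pictures are saved under pics/ and viewed, at most 10 in all, crops included, and the job is handed in when it is done.

Besides the shell and the picture viewer there is one more tool, called after ">>>" as a command line: name --argument value ..., lists and objects as JSON in quotes. step_arm: Moves the arm, as the interface text tells. Its arguments: {"type":"object","properties":{"increments":{"type":"array","items":{"type":"array"}},"fingers":{"type":"number"},"grip_force":{"type":"number"}},"required":["increments"]}

```bash
mkdir -p pics
cat > h.py <<'E'
import numpy as np, cv2
from plant import r
def cal(n):
    c=r.calibration(n); f=192/np.tan(np.radians(c["fov_y"])/2)
    return c,f,np.array(c["R"]),np.array(c["t"])
def ray(n,u,v):
    c,f,R,t=cal(n); x=(u-c["cx"])/f; y=(v-c["cy"])/f; a,b=x,y
    for _ in range(20):
        s=1+c["k1"]*(a*a+b*b); a,b=x/s,y/s
    return R.T@np.array([a,b,1.]), -R.T@t
def at_z(n,u,v,z):
    d,o=ray(n,u,v); return o+d*(z-o[2])/d[2]
def at_d(n,u,v,dep):
    d,o=ray(n,u,v); return o+d*dep
def proj(n,X):
    c,f,R,t=cal(n); p=R@np.array(X)+t; a,b=p[:2]/p[2]; s=1+c["k1"]*(a*a+b*b)
    return np.array([a*s*f+c["cx"],b*s*f+c["cy"]])
def snap(n,name):
    p,d=r.snapshot(n); cv2.imwrite(f"pics/{name}.png",p[:,:,::-1]); np.save(f"{name}_d.npy",d); return p,d
E
python3 - <<'E'
from h import *
a,_=snap("top","t0"); b,_=snap("scene","s0")
for n in("top","scene"): print(n,r.calibration(n))
print(r.get_state())
E
```

```text
top {'fov_y': 45.55548632563544, 'cx': 256.5550334393278, 'cy': 185.7484840664852, 'k1': 0.054089369790209806, 'R': array([[-1.80118131e-02, -9.99837167e-01, -1.10153676e-03],
       [-9.97129347e-01,  1.80440477e-02, -7.35355498e-02],
       [ 7.35434520e-02, -2.26133945e-04, -9.97291988e-01]]), 't': array([0.00455764, 0.53350106, 1.35123735])}
scene {'fov_y': 54.0063054995716, 'cx': 257.8006385560383, 'cy': 195.54231476266446, 'k1': 0.04229637552359015, 'R': array([[ 0.32149738,  0.94689141,  0.00600827],
       [ 0.74068649, -0.24752157, -0.62459314],
       [-0.5899347 ,  0.2052553 , -0.78092721]]), 't': array([-0.1662066 , -0.34276248,  1.47140694])}
{'clock': 0.1, 'q': array([ 1.19282069,  0.68990069, -0.19454599,  1.56621632,  0.15728283,
        0.90252362, -0.21511568]), 'qd': array([-0.00182112, -0.00141682, -0.00106301, -0.00316842, -0.00051025,
       -0.00055393, -0.00045434]), 'joint_torque': array([-3.39422244e-03, -5.28502142e+01, -1.27110310e+00, -1.53838420e+01,
       -5.24829479e-02,  1.99573900e-03,  3.80579297e-05]), 'tool_pos': array([ 0.24989765, -0.5722491 ,  0.23799686]), 'eef_rot': array([ 9.78872677e-01,  2.04469059e-01, -2.15061297e-04, -8.00352534e-04]), 'contact_force': array([-0.93750437,  0.00163178,  0.1267259 ]), 'moment': array([-0.00866192, -0.04603668,  0.02803033]), 'finger_force': 0.0, 'opening': 1.004189793042629}
```

View pics/t0.png

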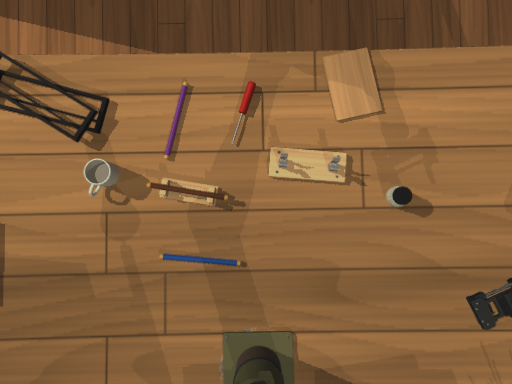

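View pics/s0.png

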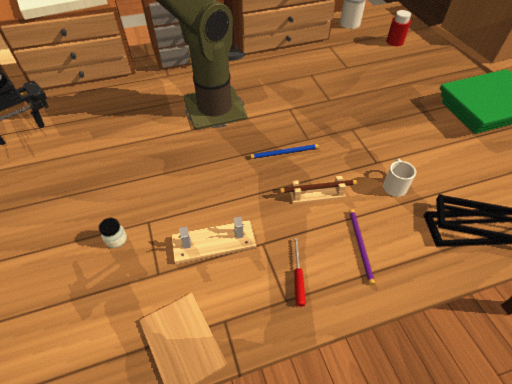

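The top view shows the dark rod in its rest, from about (150,185) to (227,197). The jig base spans (269,150) to (347,184), with clips near (283,159) and (335,163). Next I'll enlarge both.

Run:
```python
import cv2,numpy as np
t=cv2.imread("pics/t0.png"); s=cv2.imread("pics/s0.png")
k=dict(interpolation=cv2.INTER_CUBIC)
a=cv2.resize(t[140:215,260:360],(800,600),**k)  # 8x
cv2.imwrite("pics/c1.png",a)
b=cv2.resize(t[170:215,140:240],(800,360),**k)
c=cv2.resize(s[170:200,275:365],(720,240),**k)
c=cv2.copyMakeBorder(c,0,0,0,80,cv2.BORDER_CONSTANT)
cv2.imwrite("pics/c2.png",np.vstack([b,c]))
cv2.imwrite("pics/c3.png",cv2.resize(s[210:270,165:265],(800,480),**k))
```

```text
(no output)
```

View pics/c1.png

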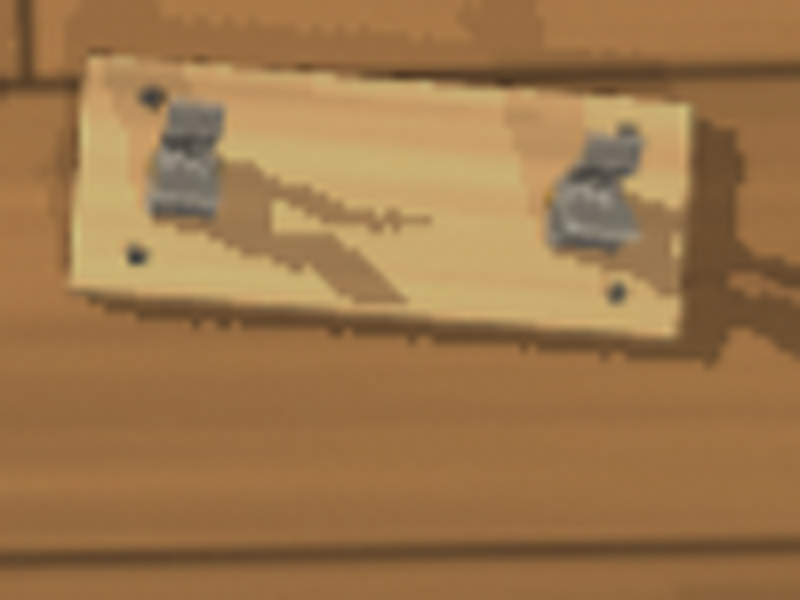

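View pics/c2.png

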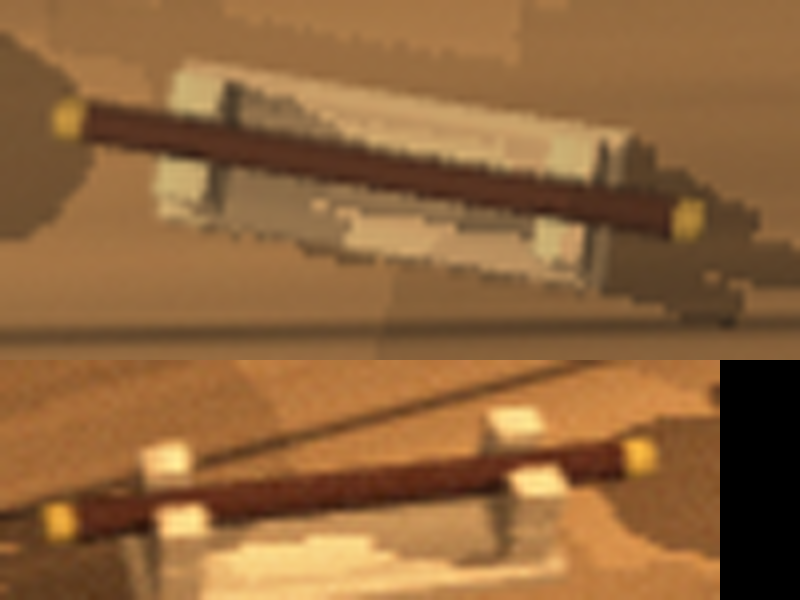

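View pics/c3.png

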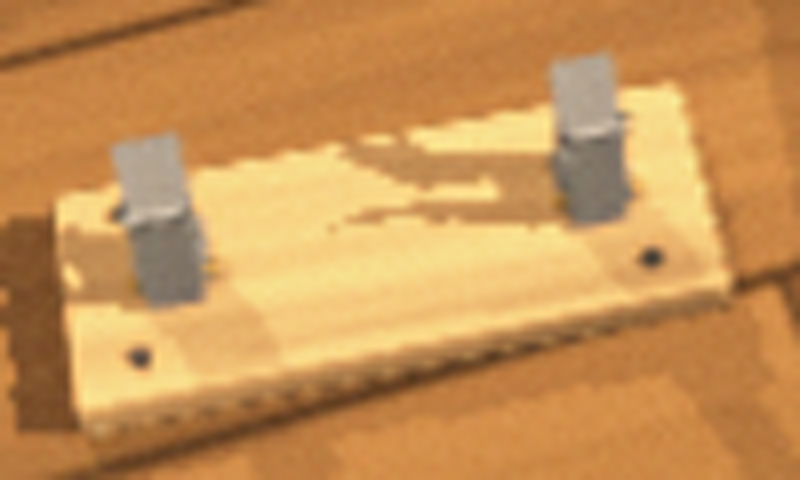

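Crop readings: the jig base's top corners are at (90,57), (692,103), (682,338) and (72,290). The clips' upper and lower rims are at about (195,105)/(183,213) and (613,138)/(594,243). In crop 2 the rod runs from (52,118) to (705,220) from above, and from (45,522) to (657,456) in the scene view.

Run:
```python
from h import *
np.set_printoptions(precision=4,suppress=True)
def T(x,y,o): return ((x+.5)/8-.5+o[0],(y+.5)/8-.5+o[1])
C=[at_z("top",*T(x,y,(260,140)),.02) for x,y in[(90,57),(692,103),(682,338),(72,290)]]
S=[at_z("scene",*T(x,y,(165,210)),.02) for x,y in[(57,200),(680,85),(728,285),(85,425)]]
for Q in(C,S):
    Q=np.array(Q); print(Q,"sides",[np.linalg.norm(Q[i]-Q[i-3]) for i in range(4)],"cen",Q.mean(0))
    d=(Q[0]-Q[1]+Q[3]-Q[2]) if Q is not None else 0; print("ang y axis deg",np.degrees(np.arctan2(d[1],d[0])))
E1=[at_z("top",*T(x,y,(140,170)),.036) for x,y in[(52,118),(705,220)]]
E2=[at_z("scene",*T(x,y-360,(275,170)),.036) for x,y in[(45,522),(657,456)]]
for e in(E1,E2):
    d=e[0]-e[1]; print("rod",e,np.linalg.norm(d),(e[0]+e[1])/2,np.degrees(np.arctan2(d[1],d[0])))
# clip profile heights from depth
for n in("top","scene"):
    d=np.load(f"{n[0]}0_d.npy")
    P=[]
    rng=((260,360),(140,190)) if n=="top" else ((165,265),(205,270))
    for u in range(*rng[0]):
        for v in range(*rng[1]):
            if d[v,u]>0:
                p=at_d(n,u,v,d[v,u])
                P.append(p)
    P=np.array(P); np.save(n+"_P.npy",P)
    H=P[(P[:,2]>.03)&(P[:,2]<.1)]; 
    print(n,len(H),"base z",np.median(P[(P[:,2]>.01)&(P[:,2]<.03),2]))
    cen=np.array(C).mean(0); q=np.array(C); a=(q[0]-q[1]+q[3]-q[2])[:2]; a/=np.linalg.norm(a); b=np.array([a[1],-a[0]])
    L=np.c_[(H[:,:2]-cen[:2])@b,(H[:,:2]-cen[:2])@a,H[:,2]]
    for s in(-1,1):
        K=L[L[:,1]*s>0]; K=K[np.argsort(K[:,0])]; print(s,(K*1000).round().astype(int).tolist())
```

```text
[[ 0.6508 -0.0502  0.02  ]
 [ 0.629  -0.2759  0.02  ]
 [ 0.5405 -0.2694  0.02  ]
 [ 0.5627 -0.0417  0.02  ]] sides [np.float64(0.2267474854629713), np.float64(0.08872273108582421), np.float64(0.22879149345484637), np.float64(0.08844846704250711)] cen [ 0.5957 -0.1593  0.02  ]
ang y axis deg 84.45794922365792
[[ 0.5407 -0.2686  0.02  ]
 [ 0.564  -0.0418  0.02  ]
 [ 0.6508 -0.0522  0.02  ]
 [ 0.6332 -0.2763  0.02  ]] sides [np.float64(0.22794566437399957), np.float64(0.08738266900579722), np.float64(0.22474623262466295), np.float64(0.09282634629124031)] cen [ 0.5972 -0.1597  0.02  ]
ang y axis deg -95.18645438542838
rod [array([0.5425, 0.3212, 0.036 ]), array([0.5003, 0.0809, 0.036 ])] 0.2440501810257693 [0.5214 0.2011 0.036 ] 80.05479049024399
rod [array([0.4959, 0.0801, 0.036 ]), array([0.5408, 0.3206, 0.036 ])] 0.2445750784043854 [0.5184 0.2004 0.036 ] -100.57041176979196Traceback (most recent call last):
  File "<stdin>", line 21, in <module>
  File "h.py", line 14, in at_d
    d,o=ray(n,u,v); return o+d*dep
        ~~~^^^^^^^
  File "h.py", line 7, in ray
    c,f,R,t=cal(n); x=(u-c["cx"])/f; y=(v-c["cy"])/f; a,b=x,y
            ~~~^^^
  File "h.py", line 4, in cal
    c=r.calibration(n); f=192/np.tan(np.radians(c["fov_y"])/2)
ValueError: time passes only in moves, steps and waits
```

```bash
sed -i 's/^def cal(n):/from functools import lru_cache\n@lru_cache\ndef cal(n):/' h.py
python3 - <<'E'
from h import *
a=np.radians(84.6); ya=np.array([np.cos(a),np.sin(a)]); xa=np.array([ya[1],-ya[0]]); cen=np.array([.5962,-.1595])
for n,rg in(("top",(260,360,140,190)),("scene",(165,265,205,270))):
    d=np.load(f"{n[0]}0_d.npy")
    P=np.array([at_d(n,u,v,d[v,u]) for u in range(*rg[:2]) for v in range(*rg[2:]) if d[v,u]>0])
    print(n,"base z",np.median(P[(P[:,2]>.012)&(P[:,2]<.028),2]))
    H=P[(P[:,2]>.045)&(P[:,2]<.11)]
    L=np.c_[(H[:,:2]-cen)@xa,(H[:,:2]-cen)@ya,H[:,2]]
    for s in(-1,1):
        K=L[L[:,1]*s>0]; K=K[np.argsort(K[:,0])]; print(s,"y range",K[:,1].min(),K[:,1].max()); print((K[:,[0,2]]*1000).round().astype(int).tolist())
E
```

```text
top base z 0.020627203848114117
-1 y range -0.08420203857345888 -0.062315049914678185
[[-17, 88], [-17, 84], [-17, 88], [-16, 81], [-16, 82], [-16, 83], [-15, 88], [-14, 87], [-14, 83], [-14, 58], [-14, 84], [-14, 57], [-14, 52], [-14, 50], [-14, 84], [-13, 84], [-13, 82], [-13, 80], [-12, 64], [-12, 57], [-11, 84], [-11, 80], [-11, 79], [-11, 74], [-11, 80], [-10, 77], [-9, 77], [-9, 73], [-8, 78], [-8, 73], [-7, 75], [-7, 72], [-7, 75], [-7, 68], [-6, 72], [-5, 69], [-4, 67], [-4, 67], [-3, 66], [-3, 65], [-3, 67], [-3, 67], [-2, 64], [-2, 61], [2, 50], [8, 66], [8, 62], [8, 49], [9, 68], [9, 49], [9, 69], [9, 61], [9, 71], [9, 64], [9, 64], [10, 77], [10, 80], [10, 74], [10, 72], [10, 82], [10, 78], [11, 76], [11, 71], [11, 85], [12, 85], [12, 87], [12, 83], [13, 80], [13, 82], [13, 80], [14, 87], [14, 88], [15, 86], [15, 87], [15, 88], [15, 85], [15, 82], [16, 90], [17, 94], [17, 88], [17, 90], [17, 86], [18, 87], [18, 86], [19, 94], [20, 88]]
1 y range 0.06534359327434291 0.08697076725398345
[[-16, 85], [-16, 83], [-16, 83], [-14, 85], [-14, 88], [-14, 85], [-14, 85], [-14, 61],
[... 2776 characters left out ...]
 67], [-8, 57], [-8, 64], [-8, 68], [-8, 62], [-7, 67], [-7, 62], [-6, 60], [-6, 69], [-6, 61], [-6, 65], [-6, 67], [-6, 70], [-6, 69], [-5, 65], [-5, 61], [-5, 65], [-4, 68], [-4, 68], [-4, 63], [8, 62], [8, 54], [8, 56], [8, 59], [8, 64], [8, 59], [8, 70], [9, 55], [9, 50], [9, 51], [9, 52], [9, 56], [9, 45], [9, 65], [9, 70], [9, 66], [9, 68], [9, 73], [9, 56], [9, 67], [9, 74], [9, 47], [9, 55], [9, 47], [9, 50], [10, 61], [10, 71], [10, 60], [10, 73], [10, 50], [10, 55], [10, 63], [10, 53], [10, 65], [10, 76], [10, 47], [10, 49], [10, 64], [10, 70], [11, 64], [11, 54], [12, 75], [13, 81], [13, 86], [14, 89], [15, 89], [15, 84], [15, 87], [16, 91], [16, 87], [16, 89], [17, 91], [17, 89]]
```

The jig's +x axis points along world +x: the prong face is at +8.5 mm and the jaw slopes on the −x side. The seat is at about (0.596, −0.1595) with its y axis at 84.6°. The rod is at (0.520, 0.201) with its axis at 80.3°. Next I move above the rod.

>>> step_arm --increments '[[[2.7, 3.7, 0], [0, 0, 2.8]], [[2.7, 3.7, 0], [0, 0, 2.8]], [[2.7, 3.7, 0], [0, 0, 2.8]], [[2.7, 3.7, 0], [0, 0, 2.8]], [[2.7, 3.7, 0], [0, 0, 2.8]], [[2.7, 3.7, 0], [0, 0, 2.8]], [[2.7, 3.7, 0], [0, 0, 2.8]], [[2.7, 3.7, 0], [0, 0, 2.8]], [[2.7, 3.7, 0], [0, 0, 2.8]], [[2.7, 3.7, 0], [0, 0, 2.8]]]' --fingers 1

```text
clock: 1.1
tool_pos: [0.5208, -0.2012, 0.2385]
eef_rot: [0.9, 0.436, -0.0, -0.0]
contact_force: [-0.3, 0.2, -0.0]
opening: 0.998
finger_force: 0.0
```

>>> step_arm --increments '[[[0, 4, 0], [0, 0, 2.8]], [[0, 4, 0], [0, 0, 2.8]], [[0, 4, 0], [0, 0, 2.8]], [[0, 4, 0], [0, 0, 2.8]], [[0, 4, 0], [0, 0, 2.8]], [[0, 4, 0], [0, 0, 2.8]], [[0, 4, 0], [0, 0, 2.8]], [[0, 4, 0], [0, 0, 2.8]], [[0, 4, 0], [0, 0, 2.8]], [[0, 4, 0], [0, 0, 2.8]]]'

```text
clock: 2.1
tool_pos: [0.5198, 0.1986, 0.2384]
eef_rot: [0.768, 0.641, -0.0, 0.0]
contact_force: [0.8, 0.7, -0.3]
opening: 1.0
finger_force: 0.0
```

>>> step_arm --increments '[[[0, 0.2, -3.5], [0, 0, 0.6]], [[0, 0, -3.5], [0, 0, 0]], [[0, 0, -3.5], [0, 0, 0]], [[0, 0, -3.5], [0, 0, 0]], [[0, 0, -3], [0, 0, 0]], [[0, 0, -2], [0, 0, 0]], [[0, 0, -1.5], [0, 0, 0]], [[0, 0, -1], [0, 0, 0]], [[0, 0, -0.5], [0, 0, 0]], [[0, 0, 0], [0, 0, 0]]]'

```text
clock: 3.1
tool_pos: [0.52, 0.1992, 0.0184]
eef_rot: [0.765, 0.644, -0.0, -0.0]
contact_force: [-0.3, 0.4, 0.1]
opening: 1.0
finger_force: 0.0
```

>>> step_arm --increments '[[[0, 0, 0], [0, 0, 0]], [[0, 0, 0], [0, 0, 0]], [[0, 0, 0], [0, 0, 0]], [[0, 0, 0], [0, 0, 0]], [[0, 0, 0], [0, 0, 0]], [[0, 0, 0], [0, 0, 0]], [[0, 0, 0], [0, 0, 0]], [[0, 0, 0], [0, 0, 0]], [[0, 0, 0], [0, 0, 0]], [[0, 0, 0], [0, 0, 0]]]' --fingers 0 --grip_force 35

```text
clock: 4.1
tool_pos: [0.5201, 0.1992, 0.0187]
eef_rot: [0.765, 0.644, -0.0, -0.0]
contact_force: [-0.3, 0.2, -0.3]
opening: 0.162
finger_force: 35.0
```

>>> step_arm --increments '[[[0, 0, 0.5], [0, 0, 0]], [[0, 0, 1], [0, 0, 0]], [[0, 0, 2], [0, 0, 0]], [[0, 0, 3], [0, 0, 0]], [[0, 0, 3], [0, 0, 0]], [[0, 0, 2.5], [0, 0, 0]], [[0.2, -1, 1], [0, 0, 0]], [[0.4, -2, 0], [0, 0, 0]], [[0.6, -3, 0], [0, 0, 0.4]], [[0.6, -3, 0], [0, 0, 0.5]]]'

```text
clock: 5.1
tool_pos: [0.538, 0.1073, 0.1486]
eef_rot: [0.76, 0.65, -0.0, 0.0]
contact_force: [1.3, -0.7, -1.0]
opening: 0.164
finger_force: 35.0
```

>>> step_arm --increments '[[[0.7, -3.5, 0], [0, 0, 0.5]], [[0.7, -3.5, 0], [0, 0, 0.5]], [[0.7, -3.5, 0], [0, 0, 0.5]], [[0.7, -3.5, 0], [0, 0, 0.5]], [[0.7, -3.5, 0], [0, 0, 0.5]], [[0.7, -3, 0], [0, 0, 0.5]], [[0.7, -3, 0], [0, 0, 0.5]], [[0.6, -2, 0], [0, 0, 0]], [[0.3, -1, 0], [0, 0, 0]], [[0, -0.5, 0], [0, 0, 0]]]'

```text
clock: 6.1
tool_pos: [0.5957, -0.1621, 0.1483]
eef_rot: [0.74, 0.672, -0.0, -0.0]
contact_force: [-0.3, -0.2, -0.2]
opening: 0.164
finger_force: 35.0
```

Run:
```python
from h import *
import cv2
s,d=snap("scene","s1"); t,_=snap("top","t1"); print(r.get_state()["tool_pos"],r.get_state()["eef_rot"])
k=dict(interpolation=cv2.INTER_CUBIC)
a=cv2.resize(s[170:270,150:280],(780,600),**k)[:,:,::-1]; cv2.imwrite("pics/c4.png",a)
cv2.imwrite("pics/c5.png",cv2.resize(t[130:205,250:350],(800,600),**k)[:,:,::-1])
```

```text
[ 0.59561398 -0.16067429  0.1484993 ] [ 7.39664298e-01  6.72975880e-01 -1.94635586e-04 -3.90905420e-04]
```

View pics/c4.png

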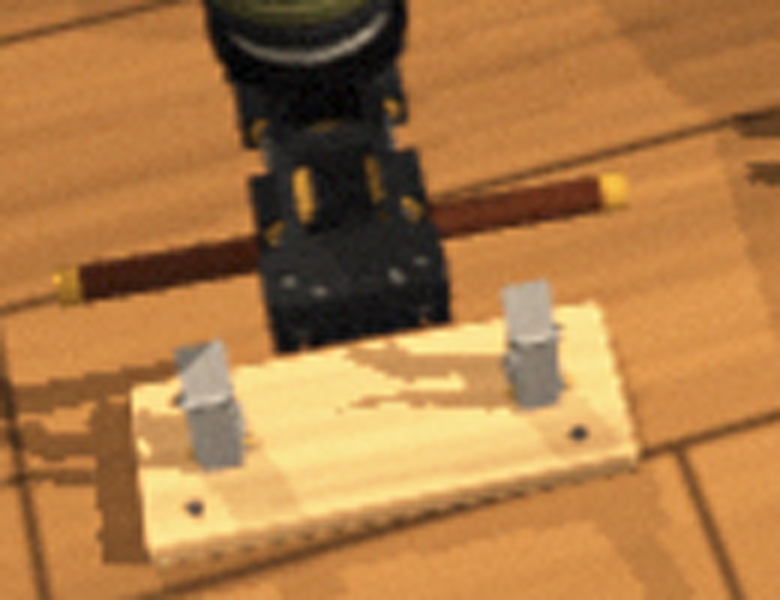

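The scene crop shows the rod held level above the jig, with its ends at (55,285) and (628,190).

Run:
```python
from h import *
T=lambda x,y:((x+.5)/6-.5+150,(y+.5)/6-.5+170)
e=[at_z("scene",*T(*p),.166) for p in((55,285),(628,190))]
d=e[1]-e[0]; print(e,np.linalg.norm(d),(e[0]+e[1])/2,np.degrees(np.arctan2(d[1],d[0])))
q=r.get_state()["eef_rot"]; print(2*np.degrees(np.arctan2(q[1],q[0])))
```

```text
[array([ 0.58054938, -0.28315075,  0.166     ]), array([ 0.60867171, -0.04188106,  0.166     ])] 0.24290312780373097 [ 0.59461055 -0.16251591  0.166     ] 83.35162099810651
84.59433447924894
```

>>> step_arm --increments '[[[0.05, 0.1, -1.5], [0, 0, 0.3]], [[0, 0, -2], [0, 0, 0]], [[0, 0, -2], [0, 0, 0]], [[0, 0, -1.5], [0, 0, 0]], [[0, 0, -1], [0, 0, 0]], [[0, 0, -0.5], [0, 0, 0]], [[0, 0, -0.3], [0, 0, 0]], [[0, 0, -0.3], [0, 0, 0]], [[0, 0, -0.2], [0, 0, 0]], [[0, 0, 0], [0, 0, 0]]]' --grip_force 45

```text
clock: 7.2
tool_pos: [0.5957, -0.1596, 0.0558]
eef_rot: [0.738, 0.675, -0.001, -0.001]
contact_force: [-4.7, 1.5, 2.7]
opening: 0.156
finger_force: 44.9
```

>>> step_arm --increments '[[[-0.1, 0, 0], [0, 0, 0]], [[0, 0, -0.3], [0, 0, 0]], [[0, 0, -0.3], [0, 0, 0]], [[0, 0, -0.3], [0, 0, 0]], [[0, 0, -0.3], [0, 0, 0]], [[0, 0, -0.3], [0, 0, 0]], [[0, 0, -0.3], [0, 0, 0]], [[0, 0, 0], [0, 0, 0]], [[0, 0, 0], [0, 0, 0]], [[0, 0, 0], [0, 0, 0]]]'

```text
clock: 8.2
tool_pos: [0.5957, -0.1601, 0.0386]
eef_rot: [0.738, 0.675, -0.0, 0.0]
contact_force: [-5.2, 0.0, 7.2]
opening: 0.157
finger_force: 44.8
```

>>> step_arm --increments '[[[0, 0, -0.2], [0, 0, 0]], [[0, 0, -0.2], [0, 0, 0]], [[0, 0, -0.2], [0, 0, 0]], [[0, 0, -0.1], [0, 0, 0]], [[0, 0, -0.1], [0, 0, 0]], [[0, 0, 0], [0, 0, 0]], [[0, 0, 0], [0, 0, 0]], [[0, 0, 0], [0, 0, 0]], [[0, 0, 0], [0, 0, 0]], [[0, 0, 0], [0, 0, 0]]]'

```text
clock: 9.2
tool_pos: [0.5956, -0.1603, 0.0305]
eef_rot: [0.738, 0.675, -0.0, 0.0]
contact_force: [-5.5, 0.3, 8.5]
opening: 0.156
finger_force: 44.7
```

>>> step_arm --increments '[[[0, 0, -0.1], [0, 0, 0]], [[0, 0, -0.1], [0, 0, 0]], [[0, 0, -0.1], [0, 0, 0]], [[0, 0, 0], [0, 0, 0]], [[0, 0, 0], [0, 0, 0]], [[0, 0, 0], [0, 0, 0]], [[0, 0, 0], [0, 0, 0]], [[0, 0, 0], [0, 0, 0]], [[0, 0, 0], [0, 0, 0]], [[0, 0, 0], [0, 0, 0]]]'

```text
clock: 10.2
tool_pos: [0.5957, -0.1603, 0.0302]
eef_rot: [0.738, 0.675, -0.0, 0.001]
contact_force: [-10.9, -0.0, 29.8]
opening: 0.159
finger_force: 43.6
```

Run:
```python
from h import *
s,d=snap("scene","s2"); t,_=snap("top","t2"); print(r.get_state()["moment"])
k=dict(interpolation=cv2.INTER_CUBIC)
cv2.imwrite("pics/c6.png",cv2.resize(s[195:270,160:260],(800,600),**k)[:,:,::-1])
```

```text
[0.07763775 2.19893651 0.00711506]
```

View pics/c6.png

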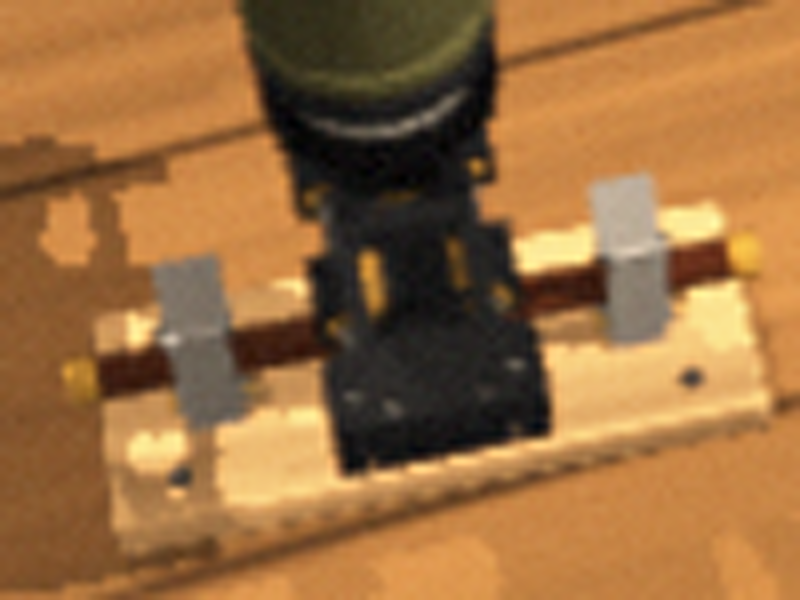

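The force rises sharply, so the rod is on the saddles. Its ends are at (65,378) and (760,253). I relieve the load, open the fingers and withdraw.

>>> step_arm --increments '[[[0, 0, 0.1], [0, 0, 0]], [[0, 0, 0.1], [0, 0, 0]], [[0, 0, 0], [0, 0, 0]], [[0, 0, 0], [0, 0, 0]], [[0, 0, 0], [0, 0, 0]], [[0, 0, 0], [0, 0, 0]], [[0, 0, 0], [0, 0, 0]], [[0, 0, 0], [0, 0, 0]], [[0, 0, 0], [0, 0, 0]], [[0, 0, 0], [0, 0, 0]]]' --fingers 0.7

```text
clock: 11.3
tool_pos: [0.5957, -0.1598, 0.0288]
eef_rot: [0.738, 0.675, 0.0, 0.0]
contact_force: [-0.2, -0.3, -0.2]
opening: 0.7
finger_force: 0.0
```

>>> step_arm --increments '[[[0, 0, 0.5], [0, 0, 0]], [[0, 0, 1], [0, 0, 0]], [[0, 0, 2], [0, 0, 0]], [[0, 0, 3], [0, 0, 0]], [[0, 0, 3], [0, 0, 0]], [[0, 0, 3], [0, 0, 0]], [[-3, 0, 2], [0, 0, 0]], [[-4, 0, 1], [0, 0, 0]], [[-4, 0, 0], [0, 0, 0]], [[-3, 0, 0], [0, 0, 0]]]'

```text
clock: 12.3
tool_pos: [0.4533, -0.16, 0.185]
eef_rot: [0.738, 0.675, -0.0, 0.0]
contact_force: [-0.1, -0.8, 0.2]
opening: 0.699
finger_force: 0.0
```

Run:
```python
from h import *
s,d=snap("scene","s3"); t,dt=snap("top","t3")
k=dict(interpolation=cv2.INTER_CUBIC)
a=cv2.resize(s[205:270,160:260],(600,390),**k); b=cv2.resize(t[145:180,255:355],(600,210),**k)
cv2.imwrite("pics/c7.png",np.vstack([a,b])[:,:,::-1])
a=np.radians(84.6); ya=np.array([np.cos(a),np.sin(a)]); xa=np.array([ya[1],-ya[0]]); cen=np.array([.5962,-.1595])
P=np.array([at_d("top",u,v,dt[v,u]) for u in range(255,355) for v in range(140,190) if dt[v,u]>0])
L=np.c_[(P[:,:2]-cen)@xa,(P[:,:2]-cen)@ya,P[:,2]]
for lo,hi in((-.12,-.09),(-.06,-.03),(-.03,.03),(.03,.06),(.09,.12)):
    K=L[(L[:,1]>lo)&(L[:,1]<hi)&(abs(L[:,0])<.004)]; print(lo,len(K),np.median(K[:,2]))
K=L[(L[:,2]>.045)&(L[:,2]<.065)]; print(K[:,1].min(),K[:,1].max())
```

```text
-0.12 29 0.05565601728233438
-0.06 31 0.055133003050869656
-0.03 61 0.05592870707296793
0.03 34 0.05523622346012669
0.09 34 0.054737072758168526
-0.11785470490326655 0.1205895463618949
```

View pics/c7.png

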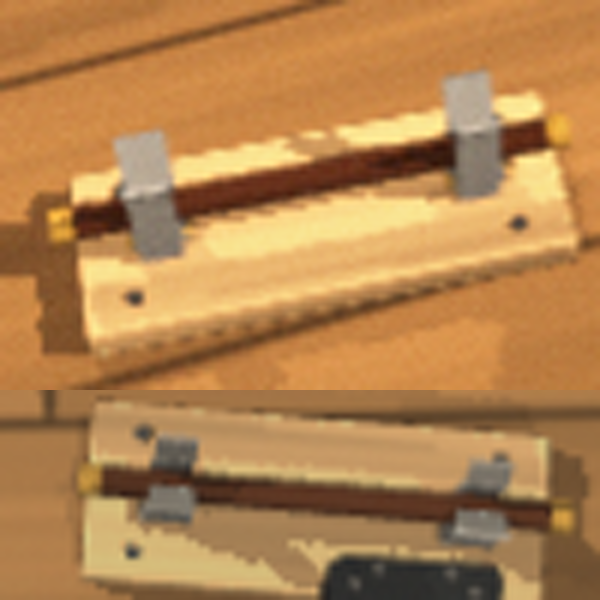

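The rod lies in both clips, with its ends at (62,222) and (558,130) in the scene half. Its top measures 55–56 mm along its whole length (seated: 56), it is centred to within about 2 mm, and both jaws stand over it. I'm handing the job in.

```bash
python3 -c "
from plant import r
print(r.finish_job())"
```

```text
the job is handed in; nothing more can be done
None
```

The dark rod is clipped fully home in both clips, centred to within about 2 mm and let go; the job was handed in at about 12.5 s on the robot's clock.

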